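# Shut a coarse-and-fine metering valve by feel at a lampworking bench

### The arm

A 6-joint arm with a two-finger parallel gripper is mounted at the origin on the work surface. World frame = base frame: x ahead of the robot, y to its left, z up, the work surface at z = 0. Lengths are in m, angles in rad, forces in N, time in s.
With the tool pointing down it reaches from about 0.225 to 0.875 m from the base axis. Payload 3.4 kg.
Tool frame: the origin (TCP) lies at the very end of the fingers, on their centre line; the grasp point (between the pads) lies 19 mm behind it; z points along the fingers, y is the line along which they close (so a half turn about z gives the same grasp; the last joint's range is limited). The gripper opens to 85 mm and grips with 20 to 120 N. Pads are 22 mm wide; open, the fingers measure 114 mm over their backs; the gripper's body (76 mm by 85 mm) begins 54 mm behind the grasp point. The pads swing forward as they close: fully open they stand 13 mm farther back than shut.
Start: joints at [-1.444, 0.276, 1.505, -0, 1.361, -0.121], TCP at [0.141, -0.557, 0.198] pointing down, gripper open.
Joint ranges: [-2.89, 2.89], [-0.75, 2.08], [0.22, 2.7], [-1.18, 4.32], [0.11, 2.71], [-2.7, 2.7]. Speed limits (rad/s): [2.57, 2.57, 3.14, 3.14, 3.14, 3.14].

### API

Orientations are given as a unit quaternion [w, x, y, z].
In Python, from rig import get_state, optics, sign_off gives the robot as it stands.
- The arm moves only by the tool send_rows, never from a script. Its argument "increments" is a list of rows, each an object with "gripper": the gripper's target within -1 to 1 (shut at 1, half-way at 0, fully open at -1); "linear": the shift along the world's x, y, z in m, a list of three; "delta_rot": the turn, a rotation vector about the world's x, y, z in rad, a list of three. In form: [{"gripper": gripper, "linear": [dx, dy, dz], "delta_rot": [rx, ry, rz]}, ...]. A call has 1 to 8 rows; each row is the pose to reach, as a shift and turn from the pose commanded when the call began; what a row does not reach only later rows make up. A row lasts 1/10 s, in which the tool goes at most 50 mm and 8.59 degrees, less where a joint would pass 70% of its speed; a pose out of reach is approached as far as the arm can. A call with a gripper value outside its range is refused whole. The fingers move at their own pace and stop on an object; "newtons" is the grip in N (left out, the last holds). Time passes only in rows, so rows that repeat a pose let the fingers close. It gives the time, the measured TCP pose, the force, the opening and the grip force at its end, in the units of the state.
- get_state(): the state, without advancing time (a new reading comes with each control period).
- optics.get_image(name): name is "scene" or "top" or "wrist"; returns a dict with "pixels" (400x640x3 uint8, blue, green, red), "K" (3x3 intrinsics, pixels), "rvec" (rotation vector, rad) and "tvec" (3), from world to camera coordinates, as OpenCV has them; the wrist camera has in their place "T_tool_cam" (4x4, takes a point from camera to tool coordinates, whose origin is the TCP and whose axes are the flange's). Camera axes: x right, y down, z forward; pixel columns grow to the right and rows downward; lengths in m; the calibration is good to about 2 mm. A picture is of the moment at which its call begins: read the wrist's pose just before it. There is no depth.
- sign_off(): hands the job in; it is judged then, once.
The state is a dict: "clock": time; "qpos": joint angles; "qd": joint speeds; "effort": joint torques, N m; "position": TCP position; "ee_rot": TCP orientation; "contact_force": force on the tool from outside, world axes, zero at the start; "moment": the same for the moment, N m; "width": finger opening in m; "gripper_force": force on a finger pad.
Only numpy, scipy, OpenCV 4.12 (cv2) and the standard library are available. Lean on these libraries where they do the work, as an engineer would, in place of code of your own. Each camera call takes 0.05 s, during which the arm holds its last target. There are 200 camera calls.

### The job

The oxygen line is bled, so shut its metering valve for the night: turn the wide outer coarse knob clockwise until you feel its needle come down on its seat and nip it snug, then do the same with the slim inner fine knob on top of it. Stop at finger-tight on each, because forcing a knob on past the felt stop ruins the needle. Leave the single-knob fuel valve and the other things on the bench as they are, and let go at the end.

Things in the scene. Friction and masses are not known exactly. Their poses are not given: they have to be found in the camera images.
- valve: Oxygen metering valve fixed to the bench: steel plate 75 x 156 x 8 mm, 42 mm brass block with copper pipes out both ends along its y (65 mm each way), bonnet, and two black ribbed knobs, one above the other on one upright axis. Origin: centre of the plate's underside, below that axis; z up; 137 mm high. Nothing outside shows how far a stem is from its seat.
- coarse_knob (a point): Mid-height of the outer coarse knob on the knobs' axis, fixed to the valve, 95 mm above the bench. Round, 56 mm across, 22 mm high (11 mm above and below this point); under it only the bonnet, 36 mm across or less. Turns about the upright axis without rising; clockwise from above closes. It starts an unknown 0.7 to 1.9 rad open.
- fine_knob (a point): Mid-height of the inner fine knob on the same axis, fixed to the valve, 123 mm above the bench. Round, 24 mm across, 28 mm high (14 mm above and below this point); its underside is 3 mm above the coarse knob's top. Turns without rising, independently of the coarse knob; clockwise from above closes. It starts an unknown 0.7 to 1.9 rad open.
- coarse_point (a point): Point of the coarse needle, hidden in the block on the axis; it sinks 0.5 mm per rad of its knob, 1 mm at most (not measurable), down to 30 mm above the valve's origin, where it touches its seat. A knob let go after its nip eases back to about first touch and stays shut there.
- coarse_seat (a point): Face of the coarse needle's soft, springy seat ring, hidden in the block, 30 mm above the valve's origin; pressed down 0.5 mm per rad past first touch (not measurable). Feel at the knob: 0.08 N m drag either way; past touch torque climbs 0.12 N m per 0.1 rad. A climb of 0.2 to 0.4 N m over the free drag, held a moment, is a good nip; ruined 0.5 rad past touch (climb 0.6).
- fine_point (a point): Point of the fine needle, hidden in the block on the axis; it sinks 0.2 mm per rad of its knob, 0.4 mm at most (not measurable), down to 42 mm above the valve's origin, where it touches its seat. Eases back to touch like the coarse one.
- fine_seat (a point): Face of the fine needle's soft, springy seat ring, hidden in the block, 42 mm above the valve's origin; pressed down 0.2 mm per rad past first touch (not measurable). Feel at the knob: 0.04 N m drag either way; past touch torque climbs 0.06 N m per 0.1 rad. A climb of 0.1 to 0.2 N m over the free drag, held a moment, is a good nip; ruined 0.5 rad past touch (climb 0.3).
- fuel: Fuel valve, fixed to the bench, like the oxygen valve but with one ribbed knob only (52 mm across, 22 mm high, domed top 111 mm above the bench). Not to be touched. Origin: centre of its plate's underside, below its knob's axis; z up. The two valves may stand either way round, left and right.
- fuel_stem (a joint): Angle of the fuel valve's knob in rad, 0 at the start, clockwise positive. To be left alone.
- rod_rest: Notched steel rest, 100 x 85 mm, holding nine glass rods 260 mm long, 37 mm high overall. Bystander. Origin: centre of its underside.
- paddle: Graphite marver paddle lying flat, blade 100 x 65 x 12 mm, with a wooden handle 95 mm long. Bystander. Origin: underside, at the blade's handle end, blade along its +x.
- frit_bowl: Small open brass bowl, 56 mm across, 32 mm high. Bystander. Origin: centre of its underside.
- tweezers: Steel tweezers 170 mm long, 10 mm high, lying on the bench. Bystander. Origin: underside, near the middle.
Mind the look-alikes: they are no part of the job. What is shaped like the valve but purple is not meant.

How it is judged:
By the outcome, as a careful person would: the job done as asked, in the order asked, and still so for the second after the job is handed in, with the robot touching nothing.
It also fails if it takes over 72 s, if anything falls off the work surface, if the arm or the gripper's body presses on something with over 40 N, if the wrist force passes 120 N, or if a joint passes its speed limit or range.

## Working session

There is one attempt and no reset: what is moved stays moved. The work goes in short steps, Python scripts to look and compute and a tool call to move; the robot and the scene stay as the last step left them, time stands still between calls to the robot, and variables do not carry over. Pictures are saved under pics/ and viewed, at most 10 in all, crops included, and the job is handed in when it is done.

Besides the shell and the picture viewer there is one more tool, called after "Call:" by a JSON object that holds its "api" and its "payload", one argument or row to a line. send_rows: Moves the arm, as the interface text tells. Its arguments: {"type":"object","properties":{"increments":{"type":"array"},"newtons":{"type":"number"}},"required":["increments"]}

```bash
mkdir -p pics
cat > h.py <<'E'
import numpy as np, cv2
from rig import get_state, optics, sign_off
def grab(n):
    s=get_state(); d=optics.get_image(n); return s,d
def ray(d,uv):
    R=cv2.Rodrigues(np.array(d["rvec"],float))[0]; t=np.array(d["tvec"],float).ravel()
    v=R.T@np.linalg.inv(np.array(d["K"]))@np.array([uv[0],uv[1],1.]); return -R.T@t, v
def onz(d,uv,z):
    o,v=ray(d,uv); return o+v*(z-o[2])/v[2]
E
python3 - <<'E'
from h import *
for n in("scene","top"):
    s,d=grab(n); cv2.imwrite(f"pics/{n}0.png",d["pixels"]); print(n,ray(d,(320,200)))
print(s)
E
```

```text
scene (array([ 1.20239989, -0.54054408,  0.98771689]), array([-0.54235719,  0.45853983, -0.70398896]))
top (array([0.26669595, 0.04356002, 1.33671063]), array([ 0.18294907, -0.0097817 , -0.9831729 ]))
{'clock': 0.05, 'qpos': array([-1.44402613e+00,  2.76613263e-01,  1.50607678e+00, -1.61695555e-06,
        1.36074765e+00, -1.21003010e-01]), 'qd': array([ 1.96979475e-04,  7.82218513e-06, -7.44513930e-04,  5.19661679e-04,
        1.18327428e-03, -1.43981250e-03]), 'effort': array([ 1.61460339e-03, -4.18077278e+01, -2.46677184e+01, -2.97674369e-04,
        5.44318478e-03, -1.16872506e-06]), 'position': array([ 0.14093538, -0.55686587,  0.19725183]), 'ee_rot': array([-9.22509583e-04,  9.92335422e-01,  1.23570061e-01, -3.45070421e-06]), 'contact_force': array([-0.1011068 , -0.31773379, -0.18306891]), 'moment': array([ 0.00416275, -0.04891238, -0.02665824]), 'gripper_force': 0.0, 'width': 0.0853720827494662}
```

View pics/scene0.png

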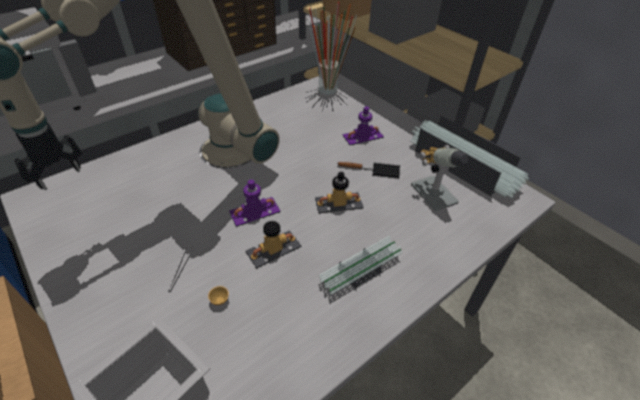

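View pics/top0.png

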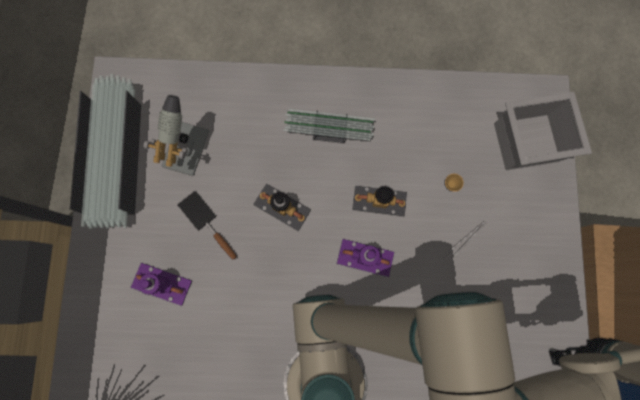

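Scene: valve candidates are the dark-knobbed brass valves at (340,190) and (273,238), plus the purple look-alikes at (252,200) and (364,127). The one at (340,190), next to the paddle and at (281,203) in the top view, shows two stacked knobs, so it fits the oxygen valve. I'll confirm that in a crop.

Run:
```python
from h import *
D={n:grab(n)[1] for n in("scene","top")}
a=cv2.resize(D["scene"]["pixels"][150:270,230:390],None,fx=4,fy=4,interpolation=cv2.INTER_CUBIC)[:, :]
b=cv2.resize(D["top"]["pixels"][170:250,240:420],None,fx=4,fy=4,interpolation=cv2.INTER_CUBIC)
b=cv2.resize(b,(640,284)); a=cv2.resize(a,(420,315))
c=np.zeros((600,640,3),np.uint8); c[:315,:420]=a; c[316:600]=b
cv2.imwrite("pics/crop.png",c)
for n,(x0,x1,y0,y1) in {"scene":(320,362,165,215),"top":(262,302,185,225)}.items():
    im=D[n]["pixels"][y0:y1,x0:x1]; m=(im.max(2)<50).astype(np.uint8)
    k,l,st,ce=cv2.connectedComponentsWithStats(m)
    for i in range(1,k):
        if st[i,4]>15: print(n,st[i]+[x0,y0,0,0,0],ce[i]+[x0,y0])
# plate centre from grey/brass not needed: knob axis
for uv in((281,203),(280,200),(283,206)): print(onz(D["top"],uv,.1))
```

```text
scene [333 173  15  17 149] [339.97986577 182.1409396 ]
scene [323 202  23  10  86] [334.73255814 206.8255814 ]
top [271 192  27  19 264] [282.28787879 200.75378788]
[0.48476358 0.13790425 0.1       ]
[0.49302913 0.14104187 0.1       ]
[0.47661112 0.13204227 0.1       ]
```

View pics/crop.png

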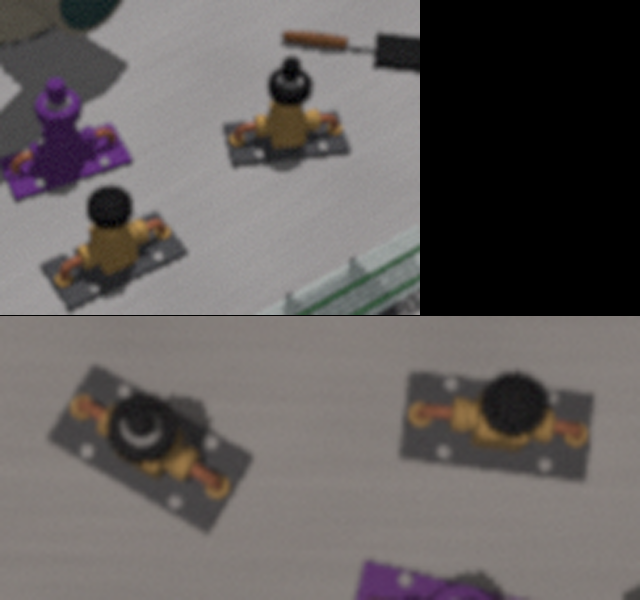

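The crop confirms it. The left valve in the top view (281,203) has a slim knob on a wide one, and the right one at (383,196) has a single knob (fuel). The target axis is near (0.487, 0.139). I'll move above it, with yaw set to leave room for turning clockwise.

Call:
{"api": "send_rows", "payload": {
  "increments": [
    {"gripper":-1,"linear":[0.02,0.03,0.03],"delta_rot":[0,0,0.14]},
    {"gripper":-1,"linear":[0.04,0.07,0.06],"delta_rot":[0,0,0.28]},
    {"gripper":-1,"linear":[0.06,0.11,0.07],"delta_rot":[0,0,0.42]},
    {"gripper":-1,"linear":[0.08,0.15,0.07],"delta_rot":[0,0,0.56]},
    {"gripper":-1,"linear":[0.1,0.19,0.07],"delta_rot":[0,0,0.7]},
    {"gripper":-1,"linear":[0.12,0.23,0.07],"delta_rot":[0,0,0.84]},
    {"gripper":-1,"linear":[0.14,0.27,0.07],"delta_rot":[0,0,0.98]},
    {"gripper":-1,"linear":[0.16,0.31,0.07],"delta_rot":[0,0,1.12]}
  ]
}}

```text
clock: 1.0
position: [0.3014, -0.2457, 0.2681]
ee_rot: [0.0, 0.774, 0.634, 0.0]
contact_force: [0.4, -0.5, -0.0]
width: 0.0852
gripper_force: 0.0
```

Call:
{"api": "send_rows", "payload": {
  "increments": [
    {"gripper":-1,"linear":[0.02,0.04,0],"delta_rot":[0,0,0.14]},
    {"gripper":-1,"linear":[0.04,0.08,0],"delta_rot":[0,0,0.28]},
    {"gripper":-1,"linear":[0.06,0.12,0],"delta_rot":[0,0,0.42]},
    {"gripper":-1,"linear":[0.08,0.16,0],"delta_rot":[0,0,0.56]},
    {"gripper":-1,"linear":[0.1,0.2,0],"delta_rot":[0,0,0.7]},
    {"gripper":-1,"linear":[0.12,0.24,0],"delta_rot":[0,0,0.84]},
    {"gripper":-1,"linear":[0.14,0.28,0],"delta_rot":[0,0,0.98]},
    {"gripper":-1,"linear":[0.16,0.32,0],"delta_rot":[0,0,1.12]}
  ]
}}

```text
clock: 1.8
position: [0.4614, 0.0744, 0.2681]
ee_rot: [0.0, 0.318, 0.948, -0.0]
contact_force: [0.5, -1.4, -1.4]
width: 0.0855
gripper_force: 0.0
```

Call:
{"api": "send_rows", "payload": {
  "increments": [
    {"gripper":-1,"linear":[0.01,0.03,0],"delta_rot":[0,0,0.14]},
    {"gripper":-1,"linear":[0.02,0.05,0],"delta_rot":[0,0,0.28]},
    {"gripper":-1,"linear":[0.025,0.066,0],"delta_rot":[0,0,0.42]},
    {"gripper":-1,"linear":[0.025,0.066,0],"delta_rot":[0,0,0.56]},
    {"gripper":-1,"linear":[0.025,0.066,0],"delta_rot":[0,0,0.56]},
    {"gripper":-1,"linear":[0.025,0.066,0],"delta_rot":[0,0,0.56]}
  ]
}}

```text
clock: 2.4
position: [0.4858, 0.1384, 0.2679]
ee_rot: [-0.0, 0.048, 0.999, -0.0]
contact_force: [-0.5, -0.4, -0.6]
width: 0.0853
gripper_force: 0.0
```

```bash
cat >> h.py <<'E'
from scipy.spatial.transform import Rotation as Ro
def wray(s,d,uv):
    q=s["ee_rot"]; R=Ro.from_quat([q[1],q[2],q[3],q[0]]).as_matrix(); T=np.array(d["T_tool_cam"])
    v=R@T[:3,:3]@np.linalg.inv(np.array(d["K"]))@np.array([uv[0],uv[1],1.]); o=s["position"]+R@T[:3,3]; return o,v
def wonz(s,d,uv,z):
    o,v=wray(s,d,uv); return o+v*(z-o[2])/v[2]
def wproj(s,d,p):
    q=s["ee_rot"]; R=Ro.from_quat([q[1],q[2],q[3],q[0]]).as_matrix(); T=np.array(d["T_tool_cam"])
    c=np.linalg.inv(T)@np.r_[R.T@(np.array(p)-s["position"]),1]; u=np.array(d["K"])@c[:3]; return u[:2]/u[2]
E
python3 - <<'E'
from h import *
s,d=grab("wrist"); cv2.imwrite("pics/w1.png",d["pixels"]); print(s)
print(wproj(s,d,[.487,.139,.1]))
E
```

```text
{'clock': 2.4, 'qpos': array([ 1.39741978e-01,  1.36779027e-01,  1.51670591e+00, -6.83183268e-05,
        1.48859717e+00, -1.33431830e+00]), 'qd': array([-0.00859219, -0.00455927,  0.00080331,  0.00104067,  0.00084944,
       -0.00708928]), 'effort': array([ 2.57586418e-01, -3.38814282e+01, -2.55873013e+01,  2.06471351e-02,
       -7.71100778e-03, -3.25926812e-02]), 'position': array([0.48579918, 0.13838774, 0.26794472]), 'ee_rot': array([-2.34041344e-04,  4.83463541e-02,  9.98830601e-01, -7.92067245e-05]), 'contact_force': array([-0.53007439, -0.43547071, -0.57140505]), 'moment': array([0.00991235, 0.03338873, 0.01393096]), 'gripper_force': 0.0, 'width': 0.08534021128986405}
[320.48777719 173.42311645]
```

View pics/w1.png

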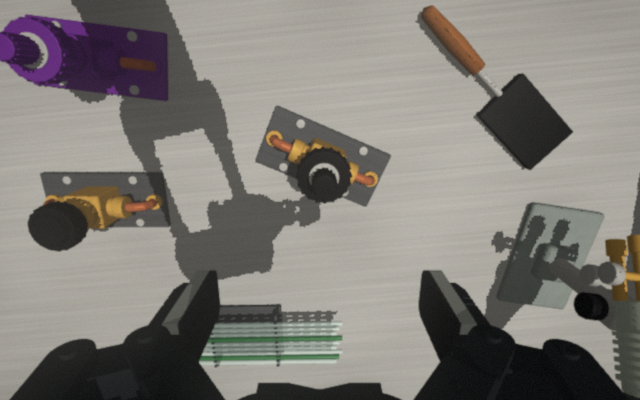

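The wrist view shows the oxygen valve at (323,175), with the fine knob's top at about (324,185). The fuel valve is at (58,225).

Run:
```python
from h import *
s,d=grab("wrist"); im=d["pixels"]
m=np.zeros(im.shape[:2],np.uint8); m[135:215,285:365]=(im[135:215,285:365].max(2)<45)
m=cv2.morphologyEx(m,cv2.MORPH_OPEN,np.ones((3,3)))
c=max(cv2.findContours(m,cv2.RETR_EXTERNAL,cv2.CHAIN_APPROX_NONE)[0],key=cv2.contourArea)
(x,y),r=cv2.minEnclosingCircle(c); e=cv2.fitEllipse(c); print((x,y),r,e,cv2.boundingRect(c))
for z in(.09,.095,.1,.106): print(z,wonz(s,d,(x,y),z)[:2],wonz(s,d,e[0],z)[:2])
# fit of pixel radius
X,Y=.487,.139
for z in(.084,.106,.137): 
  p=wproj(s,d,[X,Y,z]); print(z,p,[np.linalg.norm(wproj(s,d,[X+rr,Y,z])-p) for rr in(.028,.012)])
# bright ring = coarse top annulus; and fine top: lowest dark
g=im[140:210,290:360].max(2)
h=(((im[140:210,290:360].max(2)>110)&(im[140:210,290:360].ptp(2) if hasattr(im,'ptp') else np.ptp(im[140:210,290:360],axis=2)<30))).astype(np.uint8)
k,l,st,ce=cv2.connectedComponentsWithStats(h)
for i in range(1,k):
  if st[i,4]>20: print(st[i]+[290,140,0,0,0],ce[i]+[290,140])
cv2.imwrite("pics/w1c.png",cv2.resize(im[135:215,285:365],None,fx=7,fy=7,interpolation=cv2.INTER_NEAREST))
```

```text
(319.5, 184.0) 16.710874557495117 ((318.2483215332031, 182.56658935546875), (16.169321060180664, 31.196561813354492), 43.65079879760742) (305, 169, 28, 29)
0.09 [0.50075678 0.1365572 ] [0.49908498 0.13540345]
0.095 [0.49939775 0.13668753] [0.49774952 0.13555006]
0.1 [0.49803872 0.13681787] [0.49641407 0.13569667]
0.106 [0.49640789 0.13697428] [0.49481153 0.13587261]
0.084 [320.54826842 169.69646569] [np.float64(25.465317454060965), np.float64(11.061045963193772)]
0.106 [320.6175384  174.68826866] [np.float64(26.835136017898186), np.float64(11.665267157450653)]
0.137 [320.73058457 182.83471444] [np.float64(29.032605649308923), np.float64(12.636781344421435)]
[309 163  31  19 178] [325.46629213 168.79775281]
[290 184  15  17 142] [295.07042254 194.11267606]
[319 191  41  19 393] [340.03307888 204.11195929]
```

View pics/w1c.png

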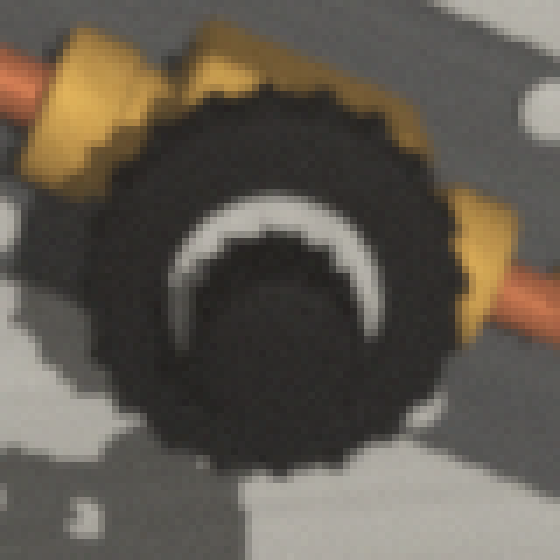

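Axis estimate: the coarse top circle centre at about (325,176) gives (0.488, 0.143). I'll centre there, come down to just above the knob and recheck.

Call:
{"api": "send_rows", "payload": {
  "increments": [
    {"gripper":-1,"linear":[0.0025,0.0045,-0.03],"delta_rot":[0,0,0]},
    {"gripper":-1,"linear":[0.0025,0.0045,-0.07],"delta_rot":[0,0,0]},
    {"gripper":-1,"linear":[0.0025,0.0045,-0.1],"delta_rot":[0,0,0]},
    {"gripper":-1,"linear":[0.0025,0.0045,-0.11],"delta_rot":[0,0,0]},
    {"gripper":-1,"linear":[0.0025,0.0045,-0.11],"delta_rot":[0,0,0]},
    {"gripper":-1,"linear":[0.0025,0.0045,-0.11],"delta_rot":[0,0,0]}
  ]
}}

```text
clock: 3.1
position: [0.4897, 0.143, 0.1595]
ee_rot: [0.001, 0.047, 0.999, 0.0]
contact_force: [0.7, -0.3, 0.6]
width: 0.0854
gripper_force: 0.0
```

Run:
```python
from h import *
s,d=grab("wrist"); im=d["pixels"].copy()
print(s["position"],s["ee_rot"],s["contact_force"],s["moment"],s["qpos"][5])
for z,r in((.106,.028),(.084,.028),(.137,.012)):
  pts=np.array([wproj(s,d,[.488+r*np.cos(a),.143+r*np.sin(a),z]) for a in np.linspace(0,6.3,60)]); print(z,pts.mean(0),np.ptp(pts,axis=0))
  cv2.polylines(im,[pts.astype(np.int32)],True,(0,0,255),1)
cv2.imwrite("pics/w2.png",im)
```

```text
[0.4897401  0.14300141 0.1595129 ] [1.25870126e-03 4.72867778e-02 9.98880521e-01 2.83456570e-04] [ 0.73118454 -0.34612121  0.6149061 ] [ 0.0027168  -0.01836488  0.04988756] -1.3286199400749594
0.106 [319.6851097  207.85630853] [80.60843153 76.08371672]
0.084 [319.64078635 198.26164488] [74.24255999 70.71587985]
0.137 [319.71142899 224.80040394] [39.27301873 36.44923812]
```

View pics/w2.png

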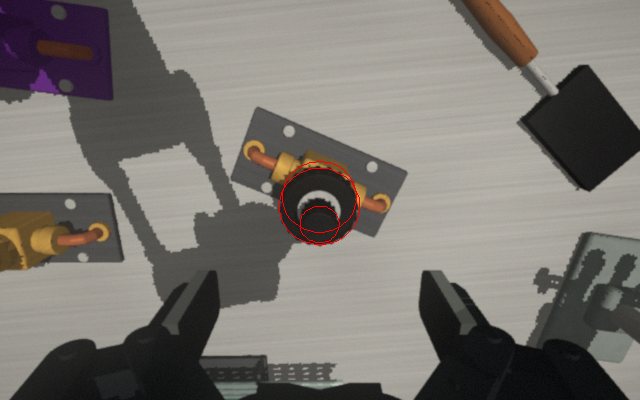

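The projected circles match the knobs, so the axis is at (0.488, 0.143). I'll descend and take hold of the coarse knob.

Call:
{"api": "send_rows", "payload": {
  "increments": [
    {"gripper":-1,"linear":[-0.001,0,-0.03],"delta_rot":[0,0,0]},
    {"gripper":-1,"linear":[-0.001,0,-0.06],"delta_rot":[0,0,0]},
    {"gripper":-1,"linear":[-0.001,0,-0.08],"delta_rot":[0,0,0]},
    {"gripper":-1,"linear":[-0.001,0,-0.088],"delta_rot":[0,0,0]},
    {"gripper":-1,"linear":[-0.001,0,-0.088],"delta_rot":[0,0,0]},
    {"gripper":-1,"linear":[-0.001,0,-0.088],"delta_rot":[0,0,0]}
  ],
  "newtons": 30
}}

```text
clock: 3.75
position: [0.489, 0.1433, 0.0716]
ee_rot: [0.002, 0.047, 0.999, 0.0]
contact_force: [0.7, -0.4, -0.2]
width: 0.085
gripper_force: 0.0
```

```bash
cat > rd.py <<'E'
from h import *
import sys
n=int(sys.argv[1]) if len(sys.argv)>1 else 4
M=[];F=[];E=[];Y=[];P=[]
for i in range(n):
    s=get_state(); q=s["ee_rot"]; R=Ro.from_quat([q[1],q[2],q[3],q[0]]).as_matrix()
    M.append(s["moment"]);F.append(s["contact_force"]);E.append(s["effort"][5]);Y.append(np.arctan2(R[1,1],R[0,1]));P.append(s["position"])
    if i<n-1: optics.get_image("wrist")
M=np.array(M)
np.set_printoptions(precision=4,suppress=True)
print("t",s["clock"],"yaw",round(float(np.mean(Y)),4),"M",M.mean(0),"sdz",M[:,2].std().round(4),"F",np.mean(F,0),"e6",np.mean(E).round(4),"P",np.mean(P,0),"w",s["width"],"g",s["gripper_force"],"q6",s["qpos"][5])
E
python3 rd.py 6
```

```text
t 4.0 yaw 1.477 M [-0.0037 -0.0095  0.0168] sdz 0.0272 F [0.1515 0.1756 0.2215] e6 0.0004 P [0.4887 0.1432 0.0715] w 0.08531726087429412 g 0.0 q6 -1.3287423107097225
```

Call:
{"api": "send_rows", "payload": {
  "increments": [
    {"gripper":0,"linear":[0,0,0],"delta_rot":[0,0,0]},
    {"gripper":0.2,"linear":[0,0,0],"delta_rot":[0,0,0]},
    {"gripper":1,"linear":[0,0,0],"delta_rot":[0,0,0]},
    {"gripper":1,"linear":[0,0,0],"delta_rot":[0,0,0]},
    {"gripper":1,"linear":[0,0,0],"delta_rot":[0,0,0]}
  ],
  "newtons": 30
}}

```text
clock: 4.5
position: [0.4894, 0.1427, 0.0727]
ee_rot: [0.002, 0.047, 0.999, -0.0]
contact_force: [-1.4, -2.7, 14.4]
width: 0.0232
gripper_force: 31.6
```

```bash
python3 rd.py 6
```

```text
t 4.75 yaw 1.4774 M [-0.2928  0.3126 -0.032 ] sdz 0.0198 F [-1.8614 -1.8774 14.5092] e6 -0.0088 P [0.4894 0.1427 0.0727] w 0.02338480269855408 g 31.487545527052134 q6 -1.3287706852587333
```

Width is 23 mm with 14 N upward, which isn't the 56 mm knob. I'll look.

Run:
```python
from h import *
a=grab("wrist")[1]["pixels"]; b=grab("scene")[1]["pixels"][120:240,260:420]
b=cv2.resize(b,(400,300),interpolation=cv2.INTER_CUBIC); a=a[150:400,120:520]
cv2.imwrite("pics/c3.png",np.vstack([a,b]))
```

```text
(no output)
```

View pics/c3.png

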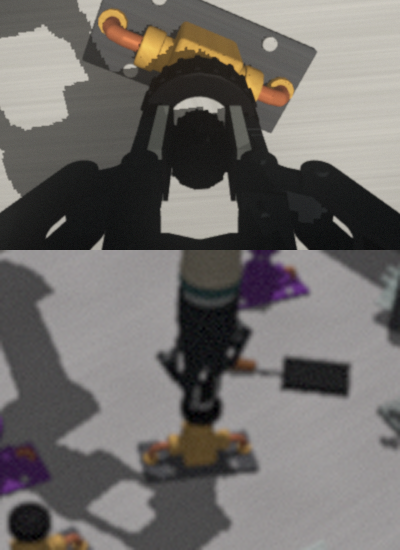

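Run:
```python
from h import *
s,d=grab("wrist"); im=d["pixels"]
print(s["position"],s["width"])
q=s["ee_rot"]; R=Ro.from_quat([q[1],q[2],q[3],q[0]]).as_matrix()
print("axis tcp-z in world",R[:,2],"T",np.array(d["T_tool_cam"]).round(4))
for z in(.137,.106,.084): print(z,[wproj(s,d,[.488+a,.143+b,z]).round(1).tolist() for a,b in((0,0),(-.028,0),(0,.028),(0,-.028),(0,.012),(0,-.012))])
for t in(-.04,-.019,0,-.013): print("tool",t,[wproj(s,d,s["position"]+R@np.array([0,y,t])).round(1).tolist() for y in(0,.012,.028,.0425)])
cv2.imwrite("pics/c4.png",cv2.resize(im[190:380,220:420],None,fx=3,fy=3,interpolation=cv2.INTER_CUBIC))
```

```text
[0.48940125 0.14273755 0.07270996] 0.02319816002495478
axis tcp-z in world [ 4.58094418e-03 -3.07271182e-04 -9.99989460e-01] T [[-6.000e-04 -9.489e-01 -3.156e-01  8.180e-02]
 [ 1.000e+00 -2.000e-04 -1.400e-03 -3.000e-04]
 [ 1.300e-03 -3.156e-01  9.489e-01 -1.765e-01]
 [ 0.000e+00  0.000e+00  0.000e+00  1.000e+00]]
0.137 [[320.7, 312.4], [313.3, 245.2], [395.2, 306.5], [247.2, 318.3], [352.5, 309.9], [289.1, 314.9]]
0.106 [[320.5, 271.0], [314.5, 214.2], [381.3, 265.9], [260.2, 276.0], [346.5, 268.8], [294.6, 273.1]]
0.084 [[320.3, 249.7], [315.1, 198.7], [374.2, 245.1], [267.0, 254.2], [343.4, 247.7], [297.4, 251.6]]
tool -0.04 [[320.2, 281.1], [347.3, 281.1], [383.3, 281.1], [416.1, 281.1]]
tool -0.019 [[320.1, 259.0], [344.1, 259.0], [376.1, 259.0], [405.1, 259.0]]
tool 0 [[320.0, 242.9], [341.8, 242.9], [370.8, 242.9], [397.1, 242.9]]
tool -0.013 [[320.1, 253.5], [343.3, 253.5], [374.3, 253.5], [402.4, 253.5]]
```

View pics/c4.png

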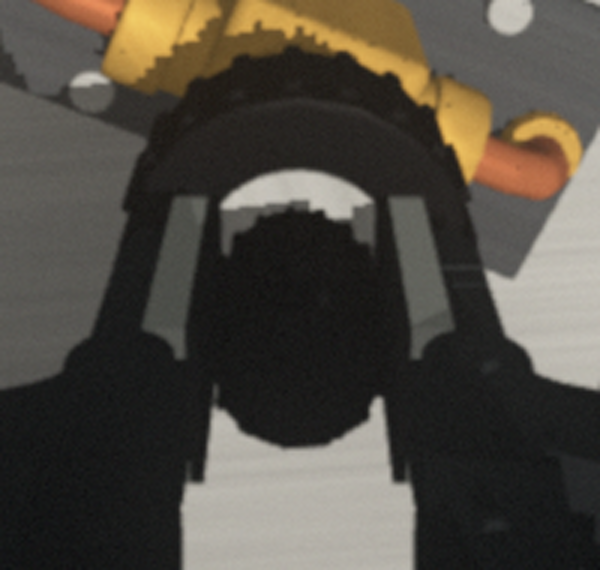

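The pads closed on the slim fine knob, with the tips standing on the coarse knob's top, so the real fingertips are about 33 mm behind the stated TCP. Nothing has turned. I'll open and go lower in small steps, watching the force.

Call:
{"api": "send_rows", "payload": {
  "increments": [
    {"gripper":-1,"linear":[0,0,0],"delta_rot":[0,0,0]},
    {"gripper":-1,"linear":[0,0,0],"delta_rot":[0,0,0]},
    {"gripper":-1,"linear":[0,0,0],"delta_rot":[0,0,0]},
    {"gripper":-1,"linear":[0,0,0],"delta_rot":[0,0,0]},
    {"gripper":-1,"linear":[-0.001,0,-0.003],"delta_rot":[0,0,0]},
    {"gripper":-1,"linear":[-0.001,0,-0.005],"delta_rot":[0,0,0]},
    {"gripper":-1,"linear":[-0.001,0,-0.005],"delta_rot":[0,0,0]}
  ]
}}

```text
clock: 5.6
position: [0.486, 0.143, 0.0645]
ee_rot: [-0.001, 0.047, 0.999, -0.0]
contact_force: [0.7, -1.2, 0.5]
width: 0.0853
gripper_force: 0.0
```

Call:
{"api": "send_rows", "payload": {
  "increments": [
    {"gripper":-1,"linear":[0,0,-0.0015],"delta_rot":[0,0,0]},
    {"gripper":-1,"linear":[0,0,-0.0015],"delta_rot":[0,0,0]}
  ]
}}

```text
clock: 5.8
position: [0.4864, 0.143, 0.0634]
ee_rot: [-0.0, 0.047, 0.999, 0.0]
contact_force: [0.1, 0.0, -0.9]
width: 0.0852
gripper_force: 0.0
```

Call:
{"api": "send_rows", "payload": {
  "increments": [
    {"gripper":-1,"linear":[0.0015,0,-0.0015],"delta_rot":[0,0,0]},
    {"gripper":-1,"linear":[0.0015,0,-0.0015],"delta_rot":[0,0,0]}
  ]
}}

```text
clock: 6.0
position: [0.4883, 0.143, 0.0621]
ee_rot: [0.0, 0.047, 0.999, 0.0]
contact_force: [-0.3, 0.0, 0.1]
width: 0.0853
gripper_force: 0.0
```

Call:
{"api": "send_rows", "payload": {
  "increments": [
    {"gripper":-1,"linear":[0,0,-0.0015],"delta_rot":[0,0,0]},
    {"gripper":-1,"linear":[0,0,-0.0015],"delta_rot":[0,0,0]}
  ]
}}

```text
clock: 6.2
position: [0.4879, 0.143, 0.0605]
ee_rot: [-0.0, 0.047, 0.999, 0.0]
contact_force: [-0.6, -0.0, -0.6]
width: 0.0853
gripper_force: 0.0
```

Call:
{"api": "send_rows", "payload": {
  "increments": [
    {"gripper":-1,"linear":[0,0,-0.0015],"delta_rot":[0,0,0]},
    {"gripper":-1,"linear":[0,0,-0.002],"delta_rot":[0,0,0]}
  ]
}}

```text
clock: 6.4
position: [0.4879, 0.143, 0.0585]
ee_rot: [-0.0, 0.047, 0.999, 0.0]
contact_force: [-0.2, -0.2, -0.5]
width: 0.0853
gripper_force: 0.0
```

Call:
{"api": "send_rows", "payload": {
  "increments": [
    {"gripper":-1,"linear":[0,0,-0.0015],"delta_rot":[0,0,0]},
    {"gripper":-1,"linear":[0,0,-0.002],"delta_rot":[0,0,0]}
  ]
}}

```text
clock: 6.6
position: [0.4879, 0.143, 0.0565]
ee_rot: [-0.0, 0.047, 0.999, 0.0]
contact_force: [0.4, -0.8, -0.3]
width: 0.0855
gripper_force: 0.0
```

Call:
{"api": "send_rows", "payload": {
  "increments": [
    {"gripper":-1,"linear":[0,0,-0.0015],"delta_rot":[0,0,0]},
    {"gripper":-1,"linear":[0,0,-0.002],"delta_rot":[0,0,0]}
  ]
}}

```text
clock: 6.8
position: [0.4879, 0.143, 0.0544]
ee_rot: [-0.0, 0.047, 0.999, 0.0]
contact_force: [-0.2, 0.4, -0.2]
width: 0.0853
gripper_force: 0.0
```

Call:
{"api": "send_rows", "payload": {
  "increments": [
    {"gripper":-1,"linear":[0,0,-0.0015],"delta_rot":[0,0,0]},
    {"gripper":-1,"linear":[0,0,-0.002],"delta_rot":[0,0,0]}
  ]
}}

```text
clock: 7.0
position: [0.4879, 0.143, 0.0525]
ee_rot: [-0.0, 0.047, 0.999, 0.0]
contact_force: [0.3, 0.0, -0.9]
width: 0.0854
gripper_force: 0.0
```

Call:
{"api": "send_rows", "payload": {
  "increments": [
    {"gripper":-1,"linear":[0,0,-0.0015],"delta_rot":[0,0,0]},
    {"gripper":-1,"linear":[0,0,-0.002],"delta_rot":[0,0,0]}
  ]
}}

```text
clock: 7.2
position: [0.4879, 0.143, 0.0505]
ee_rot: [-0.0, 0.047, 0.999, 0.0]
contact_force: [0.2, 0.1, -0.3]
width: 0.0854
gripper_force: 0.0
```

Call:
{"api": "send_rows", "payload": {
  "increments": [
    {"gripper":-1,"linear":[0,0,-0.0015],"delta_rot":[0,0,0]},
    {"gripper":-1,"linear":[0,0,-0.002],"delta_rot":[0,0,0]}
  ]
}}

```text
clock: 7.4
position: [0.4879, 0.143, 0.0485]
ee_rot: [-0.0, 0.047, 0.999, 0.0]
contact_force: [0.0, 0.1, 0.1]
width: 0.0857
gripper_force: 0.0
```

```bash
python3 rd.py 6
```

```text
t 7.65 yaw 1.477 M [0.0032 0.0161 0.0093] sdz 0.0198 F [-0.1304  0.192   0.1142] e6 -0.0 P [0.488  0.143  0.0485] w 0.08559465070908644 g 0.0 q6 -1.3289169947292299
```

Call:
{"api": "send_rows", "payload": {
  "increments": [
    {"gripper":-0.2,"linear":[0,0,0],"delta_rot":[0,0,0]},
    {"gripper":0,"linear":[0,0,0],"delta_rot":[0,0,0]},
    {"gripper":0,"linear":[0,0,0],"delta_rot":[0,0,0]},
    {"gripper":0,"linear":[0,0,0],"delta_rot":[0,0,0]}
  ],
  "newtons": 30
}}

```text
clock: 8.05
position: [0.4881, 0.1428, 0.049]
ee_rot: [0.0, 0.047, 0.999, -0.0]
contact_force: [0.3, -1.3, 2.4]
width: 0.0553
gripper_force: 31.5
```

```bash
python3 rd.py 6
```

```text
t 8.3 yaw 1.4771 M [-0.2864  0.1509 -0.0406] sdz 0.0195 F [-0.865  -1.7565  3.992 ] e6 -0.0364 P [0.4881 0.1428 0.0489] w 0.05509584376840071 g 31.549726724624634 q6 -1.328912385994114
```

It now holds the coarse knob at 55 mm with small side forces. I'll turn 0.6 rad clockwise, which is less than the 0.7 minimum.

Call:
{"api": "send_rows", "payload": {
  "increments": [
    {"gripper":0.1,"linear":[0,0,0],"delta_rot":[0,0,-0.05]},
    {"gripper":0.1,"linear":[0,0,0],"delta_rot":[0,0,-0.1]},
    {"gripper":0.1,"linear":[0,0,0],"delta_rot":[0,0,-0.15]},
    {"gripper":0.1,"linear":[0,0,0],"delta_rot":[0,0,-0.2]},
    {"gripper":0.1,"linear":[0,0,0],"delta_rot":[0,0,-0.2]}
  ]
}}

```text
clock: 8.8
position: [0.4882, 0.1433, 0.0489]
ee_rot: [0.0, 0.147, 0.989, 0.0]
contact_force: [-1.6, -1.0, 5.5]
width: 0.0549
gripper_force: 31.7
```

```bash
python3 rd.py 6
```

```text
t 9.05 yaw 1.2766 M [-0.1722  0.179  -0.0621] sdz 0.0414 F [-1.2025 -0.694   5.0825] e6 -0.0471 P [0.4882 0.1433 0.0489] w 0.05492952065994166 g 31.685845255851746 q6 -1.1288017638589283
```

Call:
{"api": "send_rows", "payload": {
  "increments": [
    {"gripper":0.1,"linear":[0,0,0],"delta_rot":[0,0,-0.1]},
    {"gripper":0.1,"linear":[0,0,0],"delta_rot":[0,0,-0.2]},
    {"gripper":0.1,"linear":[0,0,0],"delta_rot":[0,0,-0.3]},
    {"gripper":0.1,"linear":[0,0,0],"delta_rot":[0,0,-0.4]},
    {"gripper":0.1,"linear":[0,0,0],"delta_rot":[0,0,-0.4]}
  ]
}}

```text
clock: 9.55
position: [0.4887, 0.1442, 0.0489]
ee_rot: [0.0, 0.34, 0.94, 0.001]
contact_force: [0.3, 2.6, 3.9]
width: 0.0554
gripper_force: 31.6
```

```bash
python3 rd.py 6
```

```text
t 9.8 yaw 0.8777 M [ 0.6502  0.0177 -0.029 ] sdz 0.0524 F [-0.0435  4.1996  4.4702] e6 0.0623 P [0.4887 0.1441 0.0489] w 0.055215970139187706 g 31.6800257563591 q6 -0.7301514212892543
```

Call:
{"api": "send_rows", "payload": {
  "increments": [
    {"gripper":0.1,"linear":[0.0005,0.001,0],"delta_rot":[0,0,-0.05]},
    {"gripper":0.1,"linear":[0.0005,0.001,0],"delta_rot":[0,0,-0.1]},
    {"gripper":0.1,"linear":[0.0005,0.001,0],"delta_rot":[0,0,-0.1]}
  ]
}}

```text
clock: 10.1
position: [0.4888, 0.1443, 0.0489]
ee_rot: [0.0, 0.386, 0.922, 0.0]
contact_force: [-0.5, 3.4, 5.0]
width: 0.0547
gripper_force: 31.8
```

```bash
python3 rd.py 5
```

```text
t 10.3 yaw 0.7776 M [ 0.4596  0.0498 -0.1022] sdz 0.0445 F [-0.2765  3.2062  5.4871] e6 -0.0324 P [0.4888 0.1443 0.0489] w 0.05503425068980197 g 31.75065815448761 q6 -0.6279809829939849
```

Call:
{"api": "send_rows", "payload": {
  "increments": [
    {"gripper":0.1,"linear":[0,0,0],"delta_rot":[0,0,-0.05]},
    {"gripper":0.1,"linear":[0,0,0],"delta_rot":[0,0,-0.1]},
    {"gripper":0.1,"linear":[0,0,0],"delta_rot":[0,0,-0.1]}
  ]
}}

```text
clock: 10.6
position: [0.489, 0.1444, 0.0489]
ee_rot: [0.0, 0.432, 0.902, 0.001]
contact_force: [0.1, 3.7, 4.7]
width: 0.0549
gripper_force: 31.7
```

```bash
python3 rd.py 5
```

```text
t 10.8 yaw 0.6776 M [ 0.5667  0.0168 -0.0088] sdz 0.036 F [0.0818 3.5174 5.1445] e6 0.0107 P [0.489  0.1444 0.0489] w 0.055024168761097995 g 31.71391725540161 q6 -0.5280560367730145
```

Call:
{"api": "send_rows", "payload": {
  "increments": [
    {"gripper":0.1,"linear":[0,0.001,0],"delta_rot":[0,0,-0.05]},
    {"gripper":0.1,"linear":[0,0.001,0],"delta_rot":[0,0,-0.1]},
    {"gripper":0.1,"linear":[0,0.001,0],"delta_rot":[0,0,-0.1]}
  ]
}}

```text
clock: 11.1
position: [0.4892, 0.1446, 0.0489]
ee_rot: [0.001, 0.476, 0.879, -0.0]
contact_force: [0.9, 0.8, 4.8]
width: 0.0549
gripper_force: 31.7
```

```bash
python3 rd.py 5
```

```text
t 11.3 yaw 0.5787 M [ 0.1547 -0.0563  0.1033] sdz 0.0196 F [0.8949 0.9789 5.0855] e6 0.1234 P [0.4892 0.1446 0.0489] w 0.05488007722538683 g 31.703277826309204 q6 -0.42640972166663066
```

Call:
{"api": "send_rows", "payload": {
  "increments": [
    {"gripper":0.1,"linear":[0,0,0],"delta_rot":[0,0,-0.05]},
    {"gripper":0.1,"linear":[0,0,0],"delta_rot":[0,0,-0.1]},
    {"gripper":0.1,"linear":[0,0,0],"delta_rot":[0,0,-0.1]}
  ]
}}

```text
clock: 11.6
position: [0.4895, 0.1447, 0.0489]
ee_rot: [0.001, 0.519, 0.855, 0.0]
contact_force: [1.6, 1.4, 5.1]
width: 0.055
gripper_force: 31.7
```

```bash
python3 rd.py 5
```

```text
t 11.8 yaw 0.4791 M [ 0.1431 -0.224   0.2128] sdz 0.0374 F [1.7185 0.7701 5.1003] e6 0.2765 P [0.4895 0.1447 0.0489] w 0.05509727538819842 g 31.677609086036682 q6 -0.32676881431396276
```

It has touched: torque is rising about 0.12–0.15 N m per 0.1 rad, with first touch near yaw 0.61. One more small step should give a climb of about 0.3, and I'll hold there.

Call:
{"api": "send_rows", "payload": {
  "increments": [
    {"gripper":0.1,"linear":[0,0,0],"delta_rot":[0,0,-0.04]},
    {"gripper":0.1,"linear":[0,0,0],"delta_rot":[0,0,-0.09]},
    {"gripper":0.1,"linear":[0,0,0],"delta_rot":[0,0,-0.09]},
    {"gripper":0.1,"linear":[0,0,0],"delta_rot":[0,0,-0.09]}
  ]
}}

```text
clock: 12.2
position: [0.4896, 0.1448, 0.0489]
ee_rot: [0.001, 0.557, 0.83, 0.0]
contact_force: [3.0, 0.9, 4.8]
width: 0.055
gripper_force: 31.7
```

```bash
python3 rd.py 10
```

```text
t 12.65 yaw 0.3884 M [ 0.0333 -0.576   0.4429] sdz 0.0461 F [3.7686 0.6683 5.0139] e6 0.4411 P [0.4896 0.1449 0.0489] w 0.054961608875710576 g 31.700429320335388 q6 -0.2358967098277253
```

Coarse nip: total torque is about 0.44, less 0.08 drag, so the climb is about 0.3–0.36. It was held 0.7 s. I'll release and rise to the fine knob.

Call:
{"api": "send_rows", "payload": {
  "increments": [
    {"gripper":-1,"linear":[0,0,0],"delta_rot":[0,0,0]},
    {"gripper":-1,"linear":[0,0,0],"delta_rot":[0,0,0]},
    {"gripper":-1,"linear":[0,0,0],"delta_rot":[0,0,0]},
    {"gripper":-1,"linear":[0,0,0],"delta_rot":[0,0,0]},
    {"gripper":-1,"linear":[0.0005,-0.0015,0.01],"delta_rot":[0,0,0]},
    {"gripper":-1,"linear":[0.0005,-0.0015,0.032],"delta_rot":[0,0,0]},
    {"gripper":-1,"linear":[0.0005,-0.0015,0.032],"delta_rot":[0,0,0]},
    {"gripper":-1,"linear":[0.0005,-0.0015,0.032],"delta_rot":[0,0,0]}
  ]
}}

```text
clock: 13.45
position: [0.4894, 0.1435, 0.0813]
ee_rot: [0.001, 0.558, 0.83, 0.001]
contact_force: [0.1, -0.6, -0.3]
width: 0.0853
gripper_force: 0.0
```

```bash
python3 rd.py 6
```

```text
t 13.7 yaw 0.3869 M [ 0.0101 -0.0084  0.004 ] sdz 0.0471 F [-0.1467 -0.0599 -0.2721] e6 -0.0001 P [0.4886 0.1434 0.0804] w 0.08548727304637253 g 0.0 q6 -0.23814214869842104
```

Call:
{"api": "send_rows", "payload": {
  "increments": [
    {"gripper":0.2,"linear":[0,0,0.001],"delta_rot":[0,0,0]},
    {"gripper":0.6,"linear":[0,0,0.001],"delta_rot":[0,0,0]},
    {"gripper":0.8,"linear":[0,0,0.001],"delta_rot":[0,0,0]},
    {"gripper":0.8,"linear":[0,0,0.001],"delta_rot":[0,0,0]},
    {"gripper":0.8,"linear":[0,0,0.001],"delta_rot":[0,0,0]},
    {"gripper":0.8,"linear":[0,0,0.001],"delta_rot":[0,0,0]}
  ],
  "newtons": 30
}}

```text
clock: 14.3
position: [0.49, 0.1439, 0.0819]
ee_rot: [0.001, 0.558, 0.83, 0.001]
contact_force: [1.9, 2.0, -0.4]
width: 0.0231
gripper_force: 30.4
```

```bash
python3 rd.py 6
```

```text
t 14.55 yaw 0.3869 M [ 0.2759 -0.4049  0.0206] sdz 0.025 F [ 2.5786  1.9353 -0.3885] e6 0.009 P [0.49   0.1439 0.0819] w 0.022869031794361325 g 30.41579693555832 q6 -0.23816572087073887
```

Held at 23 mm with no vertical load, so the tips clear the coarse knob. I'll turn 0.6 rad in two goes.

Call:
{"api": "send_rows", "payload": {
  "increments": [
    {"gripper":0.8,"linear":[0.001,0,0],"delta_rot":[0,0,-0.08]},
    {"gripper":0.8,"linear":[0.001,0,0],"delta_rot":[0,0,-0.16]},
    {"gripper":0.8,"linear":[0.001,0,0],"delta_rot":[0,0,-0.24]},
    {"gripper":0.8,"linear":[0.001,0,0],"delta_rot":[0,0,-0.3]},
    {"gripper":0.8,"linear":[0.001,0,0],"delta_rot":[0,0,-0.3]}
  ]
}}

```text
clock: 15.05
position: [0.4904, 0.144, 0.0819]
ee_rot: [0.0, 0.676, 0.737, 0.001]
contact_force: [3.0, 2.0, 1.4]
width: 0.0227
gripper_force: 30.5
```

```bash
python3 rd.py 6
```

```text
t 15.3 yaw 0.0876 M [ 0.5486 -0.3474 -0.016 ] sdz 0.04 F [2.522  2.9884 1.6987] e6 0.0395 P [0.4904 0.144  0.0819] w 0.023201919846487205 g 30.587260723114014 q6 0.0608843955924869
```

Call:
{"api": "send_rows", "payload": {
  "increments": [
    {"gripper":0.8,"linear":[0,0,0],"delta_rot":[0,0,-0.08]},
    {"gripper":0.8,"linear":[0,0,0],"delta_rot":[0,0,-0.16]},
    {"gripper":0.8,"linear":[0,0,0],"delta_rot":[0,0,-0.24]},
    {"gripper":0.8,"linear":[0,0,0],"delta_rot":[0,0,-0.3]},
    {"gripper":0.8,"linear":[0,0,0],"delta_rot":[0,0,-0.3]}
  ]
}}

```text
clock: 15.8
position: [0.4908, 0.1439, 0.0819]
ee_rot: [0.0, 0.778, 0.628, 0.001]
contact_force: [3.8, 3.5, 1.2]
width: 0.0229
gripper_force: 30.6
```

```bash
python3 rd.py 6
```

```text
t 16.05 yaw -0.2124 M [ 0.6599 -0.473  -0.0229] sdz 0.0277 F [3.3916 3.7269 0.8977] e6 0.0152 P [0.4908 0.1439 0.0819] w 0.022737088703412216 g 30.562025606632233 q6 0.3606378298915937
```

Call:
{"api": "send_rows", "payload": {
  "increments": [
    {"gripper":0.8,"linear":[0.001,0.001,0],"delta_rot":[0,0,-0.05]},
    {"gripper":0.8,"linear":[0.001,0.001,0],"delta_rot":[0,0,-0.1]},
    {"gripper":0.8,"linear":[0.001,0.001,0],"delta_rot":[0,0,-0.1]}
  ]
}}

```text
clock: 16.35
position: [0.491, 0.1439, 0.0818]
ee_rot: [0.001, 0.808, 0.589, -0.0]
contact_force: [0.9, 1.0, 3.0]
width: 0.0227
gripper_force: 30.8
```

```bash
python3 rd.py 6
```

```text
t 16.6 yaw -0.3115 M [ 0.0117 -0.196   0.0102] sdz 0.0376 F [ 1.4647 -0.0142  4.095 ] e6 0.0328 P [0.4909 0.1439 0.0818] w 0.02245698347684609 g 30.88186740875244 q6 0.46244859714175746
```

Call:
{"api": "send_rows", "payload": {
  "increments": [
    {"gripper":0.8,"linear":[0,0,0],"delta_rot":[0,0,-0.05]},
    {"gripper":0.8,"linear":[0,0,0],"delta_rot":[0,0,-0.1]},
    {"gripper":0.8,"linear":[0,0,0],"delta_rot":[0,0,-0.1]}
  ]
}}

```text
clock: 16.9
position: [0.4911, 0.1439, 0.0818]
ee_rot: [0.001, 0.837, 0.547, -0.0]
contact_force: [1.1, -1.9, 6.0]
width: 0.0231
gripper_force: 30.9
```

```bash
python3 rd.py 6
```

```text
t 17.15 yaw -0.4114 M [-0.2312 -0.2339 -0.0381] sdz 0.0317 F [ 1.2328 -1.4438  5.51  ] e6 0.008 P [0.4911 0.1439 0.0818] w 0.022913870484075834 g 30.919994115829468 q6 0.5618180567957803
```

Call:
{"api": "send_rows", "payload": {
  "increments": [
    {"gripper":0.8,"linear":[0,0,0],"delta_rot":[0,0,-0.05]},
    {"gripper":0.8,"linear":[0,0,0],"delta_rot":[0,0,-0.1]},
    {"gripper":0.8,"linear":[0,0,0],"delta_rot":[0,0,-0.1]}
  ]
}}

```text
clock: 17.45
position: [0.4913, 0.1439, 0.0818]
ee_rot: [0.001, 0.863, 0.505, -0.0]
contact_force: [1.3, -1.9, 5.2]
width: 0.0227
gripper_force: 30.9
```

```bash
python3 rd.py 6
```

```text
t 17.7 yaw -0.511 M [-0.3091 -0.2314 -0.0372] sdz 0.028 F [ 1.5017 -1.4837  4.9512] e6 0.0027 P [0.4912 0.1439 0.0818] w 0.02257997482217945 g 30.922223031520844 q6 0.6614356284903334
```

Call:
{"api": "send_rows", "payload": {
  "increments": [
    {"gripper":0.8,"linear":[0,0,0],"delta_rot":[0,0,-0.05]},
    {"gripper":0.8,"linear":[0,0,0],"delta_rot":[0,0,-0.1]},
    {"gripper":0.8,"linear":[0,0,0],"delta_rot":[0,0,-0.1]}
  ]
}}

```text
clock: 18.0
position: [0.4914, 0.1438, 0.0818]
ee_rot: [0.001, 0.887, 0.462, 0.0]
contact_force: [2.1, -2.0, 5.4]
width: 0.023
gripper_force: 30.9
```

```bash
python3 rd.py 6
```

```text
t 18.25 yaw -0.6104 M [-0.4059 -0.2941 -0.0181] sdz 0.0317 F [ 2.2034 -2.1614  4.862 ] e6 0.0051 P [0.4914 0.1438 0.0818] w 0.02304864434400414 g 30.920770168304443 q6 0.7609576171461431
```

Call:
{"api": "send_rows", "payload": {
  "increments": [
    {"gripper":0.8,"linear":[0.0005,-0.0005,0],"delta_rot":[0,0,-0.05]},
    {"gripper":0.8,"linear":[0.0005,-0.0005,0],"delta_rot":[0,0,-0.1]},
    {"gripper":0.8,"linear":[0.0005,-0.0005,0],"delta_rot":[0,0,-0.1]}
  ]
}}

```text
clock: 18.55
position: [0.4915, 0.1437, 0.0818]
ee_rot: [0.0, 0.909, 0.417, -0.0]
contact_force: [1.3, -1.4, 6.6]
width: 0.0228
gripper_force: 31.0
```

```bash
python3 rd.py 6
```

```text
t 18.8 yaw -0.7107 M [-0.2175 -0.1756 -0.0167] sdz 0.039 F [ 1.3184 -1.5283  5.693 ] e6 -0.0005 P [0.4915 0.1437 0.0818] w 0.022651467180582655 g 30.96375346183777 q6 0.859872151753998
```

Call:
{"api": "send_rows", "payload": {
  "increments": [
    {"gripper":0.8,"linear":[0,0,0],"delta_rot":[0,0,-0.05]},
    {"gripper":0.8,"linear":[0,0,0],"delta_rot":[0,0,-0.1]},
    {"gripper":0.8,"linear":[0,0,0],"delta_rot":[0,0,-0.1]}
  ]
}}

```text
clock: 19.1
position: [0.4916, 0.1436, 0.0818]
ee_rot: [0.0, 0.929, 0.371, -0.0]
contact_force: [1.5, -1.4, 5.2]
width: 0.0229
gripper_force: 31.0
```

```bash
python3 rd.py 6
```

```text
t 19.35 yaw -0.8106 M [-0.2272 -0.233  -0.03  ] sdz 0.0241 F [ 2.0185 -1.6727  5.4129] e6 0.0001 P [0.4916 0.1436 0.0818] w 0.022742622499471156 g 30.948915481567383 q6 0.9598714830590378
```

Call:
{"api": "send_rows", "payload": {
  "increments": [
    {"gripper":0.8,"linear":[0,0,0],"delta_rot":[0,0,-0.05]},
    {"gripper":0.8,"linear":[0,0,0],"delta_rot":[0,0,-0.1]},
    {"gripper":0.8,"linear":[0,0,0],"delta_rot":[0,0,-0.1]}
  ]
}}

```text
clock: 19.65
position: [0.4917, 0.1435, 0.0818]
ee_rot: [0.001, 0.946, 0.324, 0.0]
contact_force: [1.5, -2.1, 5.1]
width: 0.0231
gripper_force: 30.9
```

```bash
python3 rd.py 6
```

```text
t 19.9 yaw -0.9105 M [-0.3013 -0.252  -0.0221] sdz 0.0281 F [ 1.3727 -2.0589  5.2374] e6 0.0013 P [0.4917 0.1435 0.0818] w 0.022575145000053698 g 30.938165187835693 q6 1.0598791264787624
```

Call:
{"api": "send_rows", "payload": {
  "increments": [
    {"gripper":0.8,"linear":[0,0,0],"delta_rot":[0,0,-0.05]},
    {"gripper":0.8,"linear":[0,0,0],"delta_rot":[0,0,-0.1]},
    {"gripper":0.8,"linear":[0,0,0],"delta_rot":[0,0,-0.1]}
  ]
}}

```text
clock: 20.2
position: [0.4918, 0.1434, 0.0818]
ee_rot: [0.001, 0.961, 0.276, 0.0]
contact_force: [1.9, -1.1, 5.2]
width: 0.0231
gripper_force: 30.9
```

```bash
python3 rd.py 6
```

```text
t 20.45 yaw -1.0103 M [-0.3319 -0.267   0.0126] sdz 0.0225 F [ 1.7233 -2.0247  5.2078] e6 0.0595 P [0.4918 0.1434 0.0818] w 0.02256330005981717 g 30.928238332271576 q6 1.1597259499349677
```

Call:
{"api": "send_rows", "payload": {
  "increments": [
    {"gripper":0.8,"linear":[0,0,0],"delta_rot":[0,0,-0.05]},
    {"gripper":0.8,"linear":[0,0,0],"delta_rot":[0,0,-0.1]},
    {"gripper":0.8,"linear":[0,0,0],"delta_rot":[0,0,-0.1]}
  ]
}}

```text
clock: 20.75
position: [0.4919, 0.1433, 0.0818]
ee_rot: [0.001, 0.974, 0.228, 0.0]
contact_force: [2.2, -3.1, 5.1]
width: 0.0228
gripper_force: 30.9
```

```bash
python3 rd.py 8
```

```text
t 21.1 yaw -1.1099 M [-0.3706 -0.29    0.0716] sdz 0.0247 F [ 1.962  -2.6251  5.1184] e6 0.1084 P [0.4919 0.1433 0.0818] w 0.02295260637295692 g 30.919681191444397 q6 1.259559336443536
```

Touch is felt at about yaw -0.95 to -1.0. One more step of 0.11 gives a climb of about 0.13–0.17.

Call:
{"api": "send_rows", "payload": {
  "increments": [
    {"gripper":0.8,"linear":[0,0,0],"delta_rot":[0,0,-0.05]},
    {"gripper":0.8,"linear":[0,0,0],"delta_rot":[0,0,-0.11]},
    {"gripper":0.8,"linear":[0,0,0],"delta_rot":[0,0,-0.11]},
    {"gripper":0.8,"linear":[0,0,0],"delta_rot":[0,0,-0.11]}
  ]
}}

```text
clock: 21.5
position: [0.492, 0.1431, 0.0818]
ee_rot: [0.001, 0.985, 0.175, 0.0]
contact_force: [2.5, -2.2, 4.7]
width: 0.0227
gripper_force: 30.9
```

```bash
python3 rd.py 10
```

```text
t 21.95 yaw -1.2195 M [-0.4433 -0.3244  0.1514] sdz 0.0257 F [ 2.3227 -2.8098  5.0389] e6 0.1457 P [0.4919 0.1431 0.0818] w 0.022780706208351657 g 30.91467797756195 q6 1.3694194815064977
```

The climb could be as low as 0.106, so I'll nudge another 0.04 rad and hold.

Call:
{"api": "send_rows", "payload": {
  "increments": [
    {"gripper":0.8,"linear":[0,0,0],"delta_rot":[0,0,-0.04]},
    {"gripper":0.8,"linear":[0,0,0],"delta_rot":[0,0,-0.04]},
    {"gripper":0.8,"linear":[0,0,0],"delta_rot":[0,0,-0.04]}
  ]
}}

```text
clock: 22.25
position: [0.492, 0.1431, 0.0818]
ee_rot: [0.001, 0.988, 0.155, 0.0]
contact_force: [1.8, -2.7, 5.1]
width: 0.0228
gripper_force: 30.9
```

```bash
python3 rd.py 10
```

```text
t 22.7 yaw -1.2594 M [-0.4414 -0.344   0.1965] sdz 0.028 F [ 2.0772 -2.9861  5.1037] e6 0.1785 P [0.492  0.1431 0.0818] w 0.022960116587669124 g 30.91284155845642 q6 1.4092999228045557
```

The climb is about 0.14–0.16 and was held, so this is a good nip. Now I'll release and back off straight up.

Call:
{"api": "send_rows", "payload": {
  "increments": [
    {"gripper":-1,"linear":[0,0,0],"delta_rot":[0,0,0]},
    {"gripper":-1,"linear":[0,0,0],"delta_rot":[0,0,0]},
    {"gripper":-1,"linear":[0,0,0],"delta_rot":[0,0,0]},
    {"gripper":-1,"linear":[0,0,0],"delta_rot":[0,0,0]},
    {"gripper":-1,"linear":[0,0,0.03],"delta_rot":[0,0,0]},
    {"gripper":-1,"linear":[0,0,0.07],"delta_rot":[0,0,0]},
    {"gripper":-1,"linear":[0,0,0.1],"delta_rot":[0,0,0]},
    {"gripper":-1,"linear":[0,0,0.1],"delta_rot":[0,0,0]}
  ]
}}

```text
clock: 23.5
position: [0.4945, 0.1447, 0.186]
ee_rot: [-0.0, 0.988, 0.153, 0.004]
contact_force: [0.6, 0.6, -0.8]
width: 0.0857
gripper_force: 0.0
```

```bash
python3 rd.py 4; python3 -c "
from h import *
cv2.imwrite('pics/end.png',grab('wrist')[1]['pixels'])"
```

```text
t 23.65 yaw -1.2627 M [-0.0146 -0.0051  0.0152] sdz 0.0288 F [ 0.0796 -0.1934 -0.6878] e6 -0.0002 P [0.4924 0.1443 0.1831] w 0.0856164754425583 g 0.0 q6 1.412090747989252
```

View pics/end.png

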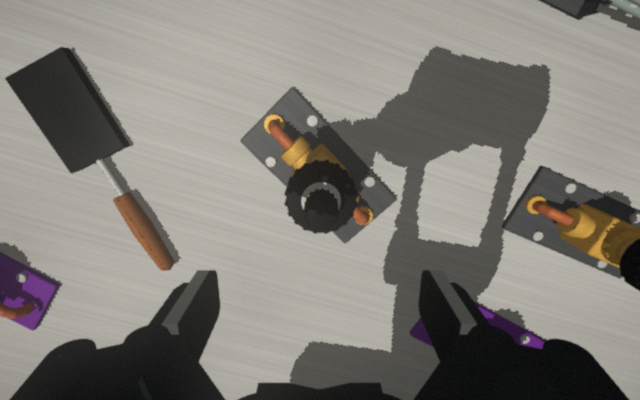

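The gripper is open and clear of the oxygen valve (knobs at about (320,200)). The fuel valve and paddle look undisturbed. Handing in.

```bash
python3 -c "
from rig import sign_off
print(sign_off())"
```

```text
the job is handed in; nothing more can be done
None
```

By torque feel, the oxygen valve's coarse knob (climb about 0.3–0.36 N m) and then its fine knob (about 0.14–0.16 N m) were nipped snug and let go, and the job was handed in at about 24 s; on the way the gripper briefly closed on the fine knob by mistake, without turning it.

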